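# Let a clamped tube out of a ratchet vice

## Task

The capped sample tube is clamped in the small ratchet vice. Lift the sprung pawl off the ratchet wheel by its ball knob, without forcing it hard against its stop pin, and keep it held up until the jaw has backed right off the tube; then ease the pawl back down onto the wheel instead of letting it snap shut. Then take the tube out and stand it upright, fully down, in any free well of the foam rack, without dragging it out of closed jaws or disturbing the other things on the bench.

Things in the scene. Friction and masses are not known exactly. Their poses are not given: they have to be found in the camera images.
- vice: Grey cast tube vice fixed to the worktop: base 84 x 212 mm, castings 72 mm high. Origin at worktop level; x points away from its front (the front, -x, carries the ratchet wheel), y runs along the jaws: fixed V jaw at +y, gear housing at -y. Tube axis at (0, 35) mm, its foot 14 mm above the worktop in a round cup with rim 38 mm high. The moving jaw opens towards -y, drawn by a return spring.
- wheel_centre (a point): Centre of the steel ratchet wheel on the vice's front: 20 saw teeth 5 mm deep, 64 mm across, 8 mm thick, axis along the vice's x, black knurled knob in front. It is geared to the moving jaw. The pawl holds it against opening; if the pawl is let down early it catches again and the jaw stays part way.
- pawl_pivot (a point): Hinge axis of the pawl, parallel to the vice's x. The dark pawl runs from here towards +y over the top of the wheel, nose down in a tooth, to its ball knob 70 mm out and 30 mm higher. Lifted, it first clears the teeth and soon after comes up solid on its stop pin. The pin is set differently each time, and neither height is marked: they have to be felt.
- pawl_knob (a point): Centre of the ball knob: plain black ball 18 mm across on an 8 mm stem that stands up from the pawl's end, the pawl's 9 mm wide arm 19 mm below. Free space on both sides along the vice's x, from above. The stem is loose: it slides 0 to 4 mm up (about 1 N) before it takes hold of the pawl; lifting the pawl then takes 3 to 8 N. The ball pivots between pinching fingers.
- stop_pin: Slim steel pin (6 mm) over the pawl's arm, 39 mm along y from the hinge, on a strap from the vice, running along the vice's x; origin at its inner end on its axis. Its height is set in a slot. It stops the pawl's rise and is not strong: forcing the pawl against it with more than 14 N (about 8 N at the knob on top of the normal lifting force) bends it.
- pawl (a joint): Pawl angle, rad: near 0 when seated in a tooth, growing as its nose is lifted; it is seated on the wheel below 0.05.
- jaw (a joint): Jaw opening, m: 0 as clamped on the tube, 0.022 fully backed off. With the pawl held clear it takes about 2 s to back off. No force from the robot is needed.
- tube_centre (a point): Centre (half-way up, on the axis) of the capped plastic 50 ml tube: 115 mm long, body 28 to 29 mm across, conical end in the lowest 15 mm, green screw cap 34 mm across and 15 mm high at the top; z along its axis. About 35 g. Its cap stands clear above the jaws, and can be gripped on any two opposite sides.
- rack: White foam tube rack, fixed to the worktop, 166 (x) x 176 (y) x 54 mm high. Origin: centre of its underside; z up. 4 x 5 square wells about 30.5 mm wide, floor 9 mm above the worktop. The row nearest the robot (-x) is entirely free; three capped tubes like this one stand in the farthest row. A seated tube has its centre 66 mm above the worktop.
- well_0 (a point): Centre of the mouth (rim height, 54 mm) of well 1 of the 5 in the rack's free near row, counted from +y; pitch 33.5 mm.
- well_1 (a point): Centre of the mouth (rim height, 54 mm) of well 2 of the 5 in the rack's free near row, counted from +y; pitch 33.5 mm.
- well_2 (a point): Centre of the mouth (rim height, 54 mm) of well 3 of the 5 in the rack's free near row, counted from +y; pitch 33.5 mm.
- well_3 (a point): Centre of the mouth (rim height, 54 mm) of well 4 of the 5 in the rack's free near row, counted from +y; pitch 33.5 mm.
- well_4 (a point): Centre of the mouth (rim height, 54 mm) of well 5 of the 5 in the rack's free near row, counted from +y; pitch 33.5 mm.
- spare_cap: Loose green screw cap, 34 mm across, 14 mm high; origin under its centre. Bystander.
- vial: Glass vial with black cap, 27 mm across, 62 mm high; origin under its centre. Bystander.
- beaker: Small beaker, 56 mm across, 62 mm high; origin under its centre. Bystander.
- marker: Grey marker pen lying on the worktop, 136 x 12 mm; origin under its centre. Bystander.
- timer: White bench timer, 58 x 66 x 19 mm; origin under its centre. Bystander.
There are look-alikes about, which are no part of the job. There is more than one size of the part that bears tube_centre; the job needs the smaller.

How it is judged (in metres and radians):
On the way, in this order (a step that is already met when the one before it is completed fails the run):
1. the pawl is lifted clear of the wheel's teeth (value of joint pawl above 0.12 rad), for 0.1 s.
2. the jaw has backed right off (value of joint jaw above 0.021 m), for 0.2 s.
3. the pawl is back down on the wheel and let go (value of joint pawl below 0.06 rad and contact force between the fingers and pawl below 0.05 N), for 0.2 s.
4. the tube is lifted out of the vice (z of tube_centre in the frame of vice above 0.11 m), for 0.1 s.
At the end, for the whole second after the job is handed in: The tube stands in a well of the rack, its centre within the rack's outline and no more than 72 mm above the worktop (6 mm from fully down), leaning less than 0.2 rad, at rest and let go; the jaw is still backed off (over 20 mm) and the pawl is down on the wheel (under 0.06 rad) (x of tube_centre in the frame of rack between -0.075 and 0.075 m and y of tube_centre in the frame of rack between -0.084 and 0.084 m and height (world z) of tube_centre below 0.072 m and angle between tube_centre's own z axis and vertical below 0.2 rad and linear speed of tube below 0.02 m/s and value of joint jaw above 0.02 m and value of joint pawl below 0.06 rad); the robot touches nothing.
It fails at once if the pawl is forced against its stop pin with more than 14 N (contact force between pawl and stop_pin above 14 N).
It fails at once if the pawl is let snap down (faster than 4 rad/s) (velocity of joint pawl below -4 rad/s).
It fails at once if the tube is pulled up before the jaw has backed off (z of tube_centre in the frame of vice above 0.085 m and value of joint jaw below 0.018 m).
It fails at once if a bystander is shifted by more than 30 mm (distance of any of spare_cap, vial, beaker, marker, timer from where it was at the start of the episode above 0.03 m).
It also fails if it takes over 72 s, if anything falls off the work surface, if the arm or the gripper's body presses on something with over 40 N, if the wrist force passes 120 N, or if a joint passes its speed limit or range.

## Robot

A 6-joint arm with a two-finger parallel gripper is mounted at the origin on a cart in front of the work surface, level with it; the furniture and walls round the work are solid. World frame = base frame: x ahead of the robot, y to its left, z up, the work surface at z = 0. Lengths are in m, angles in degrees, forces in N, time in s.
With the tool pointing down it reaches from about 0.25 to 0.725 m from the base axis. Payload 4 kg.
Tool frame: the origin (TCP) lies at the very end of the fingers, on their centre line; the grasp point (between the pads) lies 19 mm behind it; x points along the fingers, z is the direction in which the jaws open and shut, and the axes are right-handed (so a half turn about x gives the same grasp; the last joint's range is limited). The gripper opens to 85 mm and grips with 20 to 120 N. Pads are 22 mm wide; open, the fingers measure 114 mm over their backs; the gripper's body (76 mm by 85 mm) begins 54 mm behind the grasp point. The pads swing forward as they close: fully open they stand 13 mm farther back than shut.
Start: joints at [76.146, 13.785, 0.286, 76.501, 0, 90], TCP at [0.12, 0.485, 0.231] pointing down, gripper open.
Joint ranges: [-155.79, 155.79], [-60.16, 107.12], [-62.33, 73.08], [-114, 123.19], [-81.49, 82.49], [-180, 180]. Speed limits (degrees/s): [159.86, 159.86, 180, 180, 180, 180].

## Interface

Orientations are given as a 3x3 rotation matrix whose columns are the frame's x, y, z axes.
In Python, from station import env gives the robot as it stands.
- The arm moves only by the shell command python3 -m creep 'ROWS' [FORCE]. ROWS is JSON, a list that holds one entry, the list of rows, each a list of 5 numbers: the shift along the tool's x, y, z in mm, then the turn about the tool's x in degrees, then the opening, from 0 (shut) to 1 (fully open). In form: [[[tx, ty, tz, turn, jaw], ...]]. A call has 1 to 10 rows; each row is the pose to reach, as a shift and turn from the pose commanded when the call began, along the tool's axes at that moment; what a row does not reach only later rows make up. A row lasts 1/8 s, in which the tool goes at most 62.5 mm and 10.7 degrees, less where a joint would pass 70% of its speed; a pose out of reach is approached as far as the arm can. A call with a gripper value outside its range is refused whole. The fingers move at their own pace and stop on an object; FORCE is the grip in N (left out, the last holds). Time passes only in rows, so rows that repeat a pose let the fingers close. It gives the time, the measured TCP pose, the force and the opening at its end, in the units of the state.
- env.sense(): the state, without advancing time (a new reading comes with each control period).
- env.capture(name): name is "scene" or "top" or "wrist"; returns a dict with "image" (384x512x3 uint8, red, green, blue), "camera_matrix" (3x3 intrinsics, pixels), "dist" ([k1, k2, p1, p2, k3] as OpenCV has them; the pictures are not rectified), "pose" (4x4, takes a point from camera to world coordinates). Camera axes: x right, y down, z forward; pixel columns grow to the right and rows downward; lengths in m; the calibration is good to about 2 mm. A picture is of the moment at which its call begins. There is no depth.
- env.sign_off(): hands the job in, once; it reports no verdict.
Trained networks look in the newest picture that a camera, given by its name, has taken for a name from the list of things; names that differ only in an ending like _2 or _b are one class to them, and where a whole thing is asked for, a point or a joint stands for the part that bears it (a point fixed in the world has none). Each returns a list of dicts, best first, with "confidence" (0 to 1); they miss things now and then, are a little off and sometimes report something else, mostly with a low value. They report only what shows in the picture. A call takes as long as a camera call. They do not tell look-alikes from the thing itself.
- env.masks_of(camera, target): "region" (384x512 bool, what is visible of it) and "bbox" ([left, top, right, bottom] in pixels, round what is visible of it).
The state is a dict: "time_s": time; "qpos": joint angles; "qvel": joint speeds; "effort": joint torques, N m; "ee_pos": TCP position; "tcp_rot": TCP orientation; "wrist_force": force on the tool from outside, world axes, zero at the start; "torque": the same for the moment, N m; "opening": finger opening in m.
Only numpy, scipy, OpenCV 4.12 (cv2) and the standard library are available. Lean on these libraries where they do the work, as an engineer would, in place of code of your own. Each camera call takes 0.05 s, during which the arm holds its last target. There are 200 camera calls.

## Working session

There is one attempt and no reset: what is moved stays moved. The work goes in short steps, Python scripts to look and compute and a shell command to move; the robot and the scene stay as the last step left them, time stands still between calls to the robot, and variables do not carry over. Pictures are saved under pics/ and viewed, about 8 in all and at most 12, crops included, and the job is handed in when it is done.

```bash
ls; mkdir -p pics; cat > h.py <<'E'
from station import env
import numpy as np, cv2
def cap(n,fn=None):
    c=env.capture(n)
    if fn: cv2.imwrite('pics/'+fn,c['image'][:,:,::-1])
    return c
def ray(c,uv):
    p=cv2.undistortPoints(np.array([[uv]],float),c['camera_matrix'],c['dist'])[0,0]
    d=c['pose'][:3,:3]@np.array([p[0],p[1],1]); return c['pose'][:3,3],d/np.linalg.norm(d)
def atz(c,uv,z):
    o,d=ray(c,uv); return o+d*(z-o[2])/d[2]
def tri(rs):
    A=0;b=0
    for o,d in rs:
        P=np.eye(3)-np.outer(d,d); A=A+P; b=b+P@o
    x=np.linalg.solve(A,b); return x,[np.linalg.norm((np.eye(3)-np.outer(d,d))@(x-o)) for o,d in rs]
def proj(c,X):
    T=np.linalg.inv(c['pose']); 
    return cv2.projectPoints(np.array(X,float).reshape(-1,1,3),cv2.Rodrigues(T[:3,:3])[0],T[:3,3],c['camera_matrix'],c['dist'])[0][:,0]
E
python3 - <<'E'
from h import *
ims=[]
for n in ['scene','top','wrist']:
    c=cap(n,n+'0.png'); print(n,np.round(c['pose'],3).tolist(),np.round(c['camera_matrix'][0,0]))
    for t in ['vice','wheel_centre','pawl_knob','pawl','stop_pin','tube_centre','rack','spare_cap','vial','beaker','marker','timer']:
        for m in env.masks_of(n,t)[:5]:
            if m['confidence']>.2:
                ys,xs=np.nonzero(m['region']); print(' ',t,round(m['confidence'],2),np.round(m['bbox']).tolist(),round(xs.mean(),1),round(ys.mean(),1),len(xs))
print(env.sense())
E
```

```text
pics
scene [[0.568, -0.402, 0.718, -0.138], [-0.823, -0.291, 0.488, -0.493], [0.014, -0.868, -0.496, 0.605], [0.0, 0.0, 0.0, 1.0]] 359.0
  vice 0.63 [180.0, 182.0, 245.0, 230.0] 213.2 203.8 1900
  wheel_centre 0.77 [178.0, 180.0, 245.0, 225.0] 213.2 204.1 1951
  pawl_knob 0.41 [312.0, 203.0, 411.0, 303.0] 362.9 253.0 5367
  pawl 0.66 [202.0, 184.0, 230.0, 204.0] 214.7 195.4 186
  pawl 0.35 [204.0, 186.0, 212.0, 190.0] 206.7 187.8 44
  tube_centre 0.91 [142.0, 178.0, 184.0, 191.0] 160.3 182.3 469
  tube_centre 0.77 [189.0, 167.0, 200.0, 199.0] 194.4 180.3 257
  rack 0.71 [311.0, 202.0, 413.0, 300.0] 363.1 253.1 5377
  spare_cap 0.67 [163.0, 202.0, 175.0, 216.0] 169.0 211.0 91
  vial 0.55 [237.0, 179.0, 247.0, 197.0] 240.3 187.8 96
  beaker 0.63 [204.0, 172.0, 216.0, 186.0] 208.8 177.2 220
  marker 0.83 [294.0, 274.0, 346.0, 309.0] 318.6 288.9 364
  timer 0.51 [317.0, 217.0, 339.0, 235.0] 328.8 225.8 297
top [[-0.01, -0.997, 0.078, 0.485], [-1.0, 0.011, 0.018, -0.035], [-0.019, -0.077, -0.997, 1.243], [0.0, 0.0, 0.0, 1.0]] 385.0
  vice 0.77 [178.0, 187.0, 246.0, 225.0] 216.0 204.0 1690
[... 1034 characters left out ...]
6103374e-01, 7.65015963e+01,
       1.51609058e-03, 8.99991274e+01]), 'qvel': array([-0.01949768, -0.03085217,  0.05613469, -0.02059051,  0.02064667,
       -0.09549939]), 'effort': array([ 3.92929705e-04, -3.72199345e+01,  2.52687156e+01,  1.35668164e-03,
        8.50157176e-05,  3.88946091e-06]), 'ee_pos': array([0.11974005, 0.48544505, 0.23131616]), 'tcp_rot': array([[-2.34299785e-05, -9.70900431e-01,  2.39483511e-01],
       [ 1.55019121e-05,  2.39483511e-01,  9.70900431e-01],
       [-1.00000000e+00,  2.64606286e-05,  9.43971959e-06]]), 'wrist_force': array([ 1.20421076, -0.28826596,  0.50718435]), 'torque': array([ 0.01744131, -0.0286352 , -0.0424649 ]), 'opening': 0.08545607694040017}
```

```bash
python3 - <<'E'
import cv2,numpy as np
a=cv2.imread('pics/scene0.png')[150:320,130:430];b=cv2.imread('pics/top0.png')[145:250,100:410]
a=cv2.resize(a,None,fx=2,fy=2,interpolation=2);b=cv2.resize(b,(600,204),interpolation=2)
cv2.imwrite('pics/m1.png',np.vstack([a,b]))
E
```

```text
(no output)
```

View pics/m1.png

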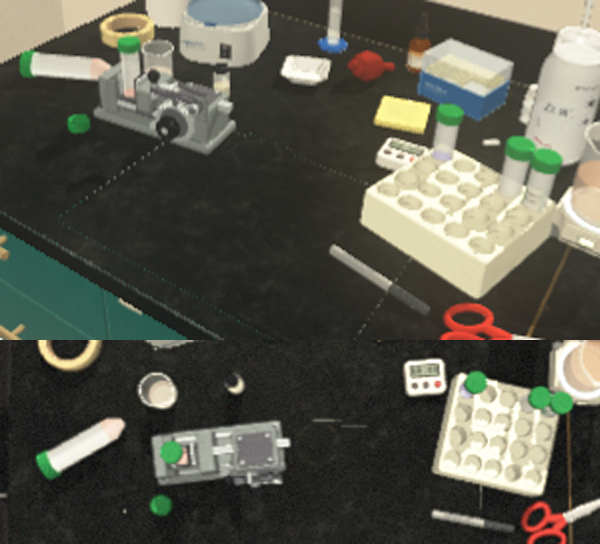

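The scene view shows the vice at about (213,204), its tube to the +y side, and ball knob and wheel towards the robot. The larger tube lying down is the look-alike. The rack stands at (363,253), with its near row free.

```bash
python3 - <<'E'
from h import *
s=cap('scene');t=cap('top')
print('tube cap', atz(t,(186,201),.122),'knob scene',tri([ray(s,(206.7,187.8)),ray(t,(229.9,216.4))]))
g=t['image'].astype(int)
print('vice', [atz(t,p,.0).round(3) for p in [(178,193),(243,187),(248,217),(180,225)]])
print('rack',[atz(t,p,.054).round(3) for p in [(335,163),(396,180),(381,226),(323,213)]])
for n,p,z in [('cap',(183,230),.01),('vial',(220,167),.05),('beaker',(181,170),.05)]: print(n,atz(t,p,z).round(3))
E
```

```text
tube cap [0.56378268 0.1992233  0.122     ] knob scene (array([0.50813845, 0.08043271, 0.1265197 ]), [np.float64(0.014074540149688288), np.float64(0.014074540149688402)])
vice [array([0.599, 0.251, 0.   ]), array([0.616, 0.039, 0.   ]), array([0.518, 0.023, 0.   ]), array([0.495, 0.244, 0.   ])]
rack [array([ 0.682, -0.252,  0.054]), array([ 0.627, -0.442,  0.054]), array([ 0.485, -0.39 ,  0.054]), array([ 0.527, -0.211,  0.054])]
cap [0.478 0.232 0.01 ]
vial [0.675 0.107 0.05 ]
beaker [0.667 0.231 0.05 ]
```

```bash
python3 -m creep '[[[-30,-60,-32,10,1],[-30,-115,-60,20,1],[-30,-170,-90,30,1],[-30,-225,-118,40,1],[-30,-280,-148,50,1],[-30,-330,-174,60,1],[-30,-380,-200,71.5,1],[-30,-435,-230,71.5,1],[-30,-485,-256,71.5,1],[-30,-485,-256,71.5,1]]]'
cat > look.py <<'E'
import sys
from h import *
fn=sys.argv[1]
c=cap('wrist',fn); print(env.sense()['ee_pos'].round(4),env.sense()['tcp_rot'].round(3).tolist(),env.sense()['time_s'])
for t in sys.argv[2:]:
    for m in env.masks_of('wrist',t)[:3]:
        if m['confidence']>.25:
            ys,xs=np.nonzero(m['region']); print(t,round(m['confidence'],2),np.round(m['bbox']).tolist(),round(xs.mean(),1),round(ys.mean(),1),len(xs))
np.savez('pics/'+fn[:-4]+'.npz',**c)
E
python3 look.py w1.png pawl_knob pawl stop_pin wheel_centre tube_centre
```

```text
time_s: 3.3
ee_pos: [0.5316, 0.1179, 0.2603]
tcp_rot: [[-0.0, -0.075, 0.997], [-0.001, 0.997, 0.075], [-1.0, -0.001, -0.0]]
wrist_force: [-0.2, 0.4, -0.0]
opening: 0.0858
[0.5301 0.1193 0.2605] [[-0.001, -0.078, 0.997], [0.0, 0.997, 0.078], [-1.0, 0.0, -0.001]] 3.35
pawl_knob 0.55 [232.0, 178.0, 248.0, 201.0] 238.7 189.1 304
pawl 0.68 [233.0, 180.0, 246.0, 249.0] 239.6 211.1 741
stop_pin 0.47 [233.0, 213.0, 253.0, 221.0] 241.2 215.0 88
wheel_centre 0.58 [221.0, 61.0, 317.0, 252.0] 273.9 160.1 11483
tube_centre 0.85 [273.0, 90.0, 311.0, 122.0] 291.6 106.3 1146
tube_centre 0.65 [318.0, 0.0, 349.0, 19.0] 335.1 6.9 412
```

View pics/w1.png

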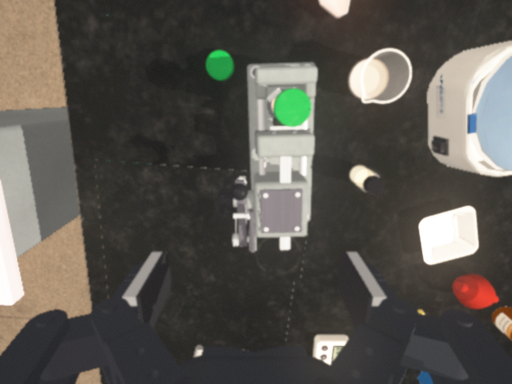

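The wrist view shows the vice upright: tube cap at (292,106), knob about (239,185), pawl arm down to (240,249) and pin about (243,216).

```bash
python3 - <<'E'
from h import *
c=np.load('pics/w1.npz'); print(c['pose'].round(3).tolist(),c['camera_matrix'].round(0).tolist())
for n,p,z in [('knob',(239,185),.11),('cap',(292,106),.12),('pin',(243,216),.08),('scap',(219,65),.01)]: print(n,atz(c,p,z).round(4))
E
```

```text
[[0.997, 0.07, 0.024, 0.525], [0.074, -0.945, -0.317, 0.199], [0.0, 0.318, -0.948, 0.403], [0.0, 0.0, 0.0, 1.0]] [[294.0, 0.0, 254.0], [0.0, 294.0, 195.0], [0.0, 0.0, 1.0]]
knob [0.5159 0.11   0.11  ]
cap [0.5606 0.1925 0.12  ]
pin [0.522  0.0629 0.08  ]
scap [0.4795 0.2315 0.01  ]
```

```bash
python3 -m creep '[[[40,-35,-8,0,1],[40,-70,-15,0,1],[40,-70,-15,0,1],[40,-70,-15,0,1]]]'
python3 look.py w2.png pawl_knob pawl stop_pin tube_centre
python3 -c "
import cv2
a=cv2.imread('pics/w2.png')[0:260,120:400];cv2.imwrite('pics/w2c.png',cv2.resize(a,None,fx=2.3,fy=2.3,interpolation=2))"
```

```text
time_s: 4.1
ee_pos: [0.5202, 0.0508, 0.2221]
tcp_rot: [[0.002, -0.082, 0.997], [0.001, 0.997, 0.082], [-1.0, 0.0, 0.002]]
wrist_force: [0.3, -0.2, -0.6]
opening: 0.0856
[0.5203 0.051  0.222 ] [[0.002, -0.083, 0.997], [0.001, 0.997, 0.083], [-1.0, 0.0, 0.002]] 4.15
pawl_knob 0.83 [246.0, 118.0, 266.0, 145.0] 255.0 129.5 416
pawl 0.73 [249.0, 121.0, 265.0, 205.0] 254.7 161.1 1003
stop_pin 0.65 [246.0, 159.0, 268.0, 167.0] 256.6 163.0 141
tube_centre 0.9 [296.0, 2.0, 352.0, 46.0] 320.4 22.2 2176
```

View pics/w2c.png

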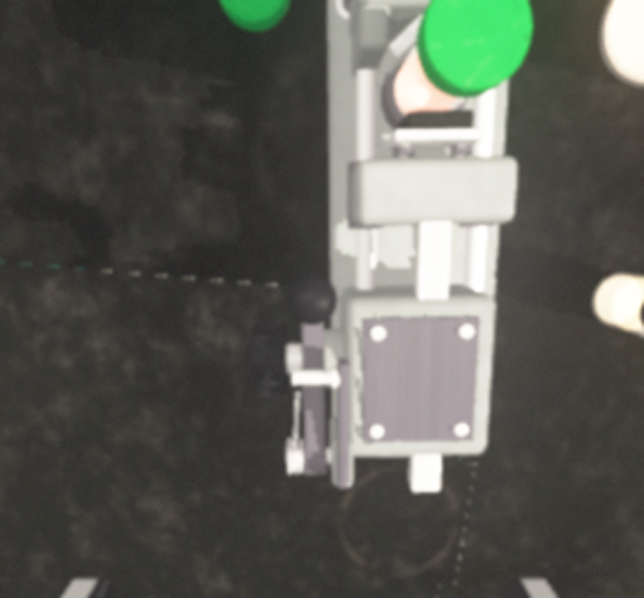

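The close view shows the knob at about (257,130), the arm going down to (257,205), the pin at (257,163) and the tube cap at (327,17). The knob is dark on dark, so I'll brighten both views to locate it better.

```bash
python3 - <<'E'
import cv2,numpy as np
o=[]
for f,(x,y) in [('w1',(239,185)),('w2',(257,130))]:
    a=cv2.imread(f'pics/{f}.png')[y-24:y+26,x-25:x+25].astype(float)
    a=np.clip((a/255)**.45*255,0,255).astype(np.uint8); o.append(cv2.resize(a,(400,400),interpolation=cv2.INTER_NEAREST))
cv2.imwrite('pics/k.png',np.hstack(o))
E
```

```text
(no output)
```

View pics/k.png

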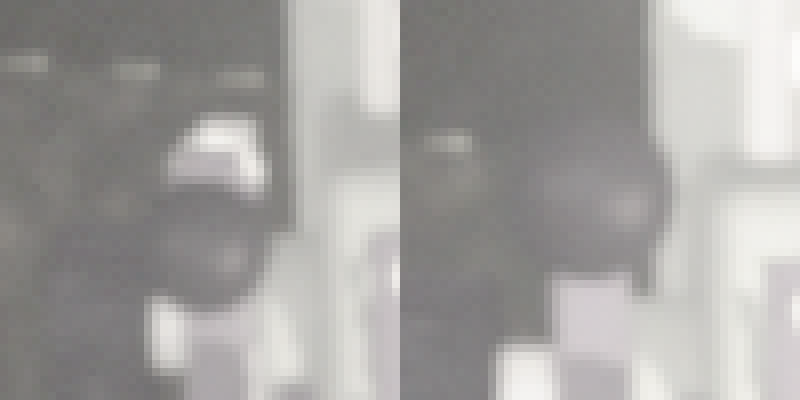

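```bash
python3 - <<'E'
from h import *
a=np.load('pics/w1.npz');b=np.load('pics/w2.npz')
for n,p,q in [('knob',(239.8,191.6),(256.4,130.2)),('cap',(292.5,106.5),(327,18)),('pin',(242,216),(257.5,163.5))]:
    x,e=tri([ray(a,p),ray(b,q)]); print(n,x.round(4),np.round(e,4))
print(b['pose'].round(3).tolist())
# vice yaw: housing plate screws in crop
P=[atz(b,(120+u/2.3,v/2.3),.072) for u,v in [(378,332),(467,331),(461,429),(377,430)]]
print(np.round(P,4)); 
d=(P[0]-P[3])+(P[1]-P[2]); print('yaw',np.degrees(np.arctan2(-d[0],d[1])))
# base edge left at z=0.. : jaw-side left edge
E=[atz(b,(120+u/2.3,v/2.3),.0) for u,v in [(329,40),(332,280)]]; d=E[0]-E[1]; print(np.round(E,4),np.degrees(np.arctan2(-d[0],d[1])))
c=np.load('pics/w1.npz')
E=[atz(c,p,.072) for p in [(248,66),(316,66)]]; print(np.round(E,4))
E
python3 look.py w3.png pawl_knob
```

```text
knob [0.5173 0.105  0.1166] [0. 0.]
cap [0.5626 0.1918 0.1135] [0.0007 0.0007]
pin [0.521  0.0756 0.1104] [0.0002 0.0002]
[[0.997, 0.076, 0.028, 0.513], [0.081, -0.945, -0.316, 0.131], [0.002, 0.317, -0.948, 0.365], [0.0, 0.0, 0.0, 1.0]]
[[0.547  0.0888 0.072 ]
 [0.5853 0.0923 0.072 ]
 [0.5894 0.0483 0.072 ]
 [0.5516 0.0447 0.072 ]]
yaw 5.6563180766831405
[[0.5167 0.2137 0.    ]
 [0.5283 0.1035 0.    ]] 6.013352196857337
[[0.5166 0.2276 0.072 ]
 [0.5869 0.2328 0.072 ]]
[0.5202 0.0505 0.2215] [[0.0, -0.082, 0.997], [0.0, 0.997, 0.082], [-1.0, 0.0, 0.0]] 4.4
pawl_knob 0.87 [248.0, 120.0, 265.0, 144.0] 255.0 129.3 375
pawl_knob 0.27 [241.0, 337.0, 334.0, 364.0] 270.6 346.8 481
```

```bash
python3 -m creep '[[[40,30,1,1,0.6],[40,54.6,1,1,0.6],[40,54.6,1,1,0.6],[40,54.6,1,1,0.6]]]'
python3 look.py w4.png pawl_knob pawl stop_pin
python3 - <<'E'
import cv2,numpy as np
a=cv2.imread('pics/w4.png')[130:380,160:360].astype(float)
a=np.clip((a/255)**.5*255,0,255).astype(np.uint8); cv2.imwrite('pics/w4c.png',cv2.resize(a,None,fx=2.4,fy=2.4,interpolation=2))
E
```

```text
time_s: 4.95
ee_pos: [0.5169, 0.1041, 0.1816]
tcp_rot: [[0.001, -0.064, 0.998], [-0.0, 0.998, 0.064], [-1.0, -0.0, 0.001]]
wrist_force: [0.7, -0.1, 0.7]
opening: 0.0513
[0.517  0.1039 0.1817] [[0.001, -0.063, 0.998], [-0.0, 0.998, 0.063], [-1.0, -0.0, 0.001]] 5.0
pawl_knob 0.97 [244.0, 191.0, 266.0, 219.0] 253.3 206.1 442
pawl 0.82 [244.0, 188.0, 264.0, 276.0] 253.6 229.6 1133
stop_pin 0.62 [247.0, 188.0, 264.0, 277.0] 253.6 230.4 1291
stop_pin 0.43 [244.0, 233.0, 269.0, 244.0] 256.5 237.4 155
```

View pics/w4c.png

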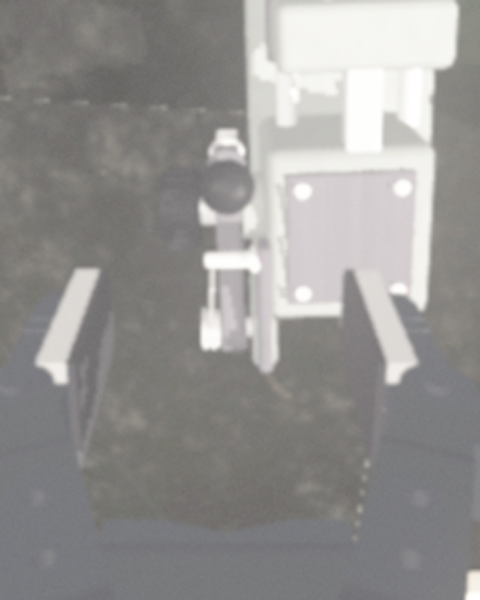

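The ball shows at (254,207.5), centred between the fingers.

```bash
python3 - <<'E'
from h import *
a,b,c=[np.load(f'pics/{n}.npz') for n in ('w1','w2','w4')]
x,e=tri([ray(a,(239.8,191.6)),ray(b,(256.4,130.2)),ray(c,(254.2,207.5))]); print(x.round(4),np.round(e,4))
x2,e=tri([ray(b,(256.4,130.2)),ray(c,(254.2,207.5))]); print(x2.round(4))
s=env.sense(); d=s['tcp_rot'].T@(x-s['ee_pos']); print('tool mm',(d*1000).round(1))
x,e=tri([ray(b,(257.5,163.5)),ray(c,(160+232/2.4,130+261/2.4))]); print('pin',x.round(4),e)
E
```

```text
[0.517  0.1048 0.1158] [0.0003 0.0003 0.0006]
[0.5169 0.1049 0.1159]
tool mm [65.9  1.2  0.1]
pin [0.5206 0.0755 0.1095] [np.float64(0.00024505163872732264), np.float64(0.0002450516387272853)]
```

```bash
python3 -m creep '[[[45,1.2,0,-2,0.6],[84,1.2,0,-2,0.6],[84,1.2,0,-2,0.6]]]' && python3 -m creep '[[[0,0,0,0,0.4],[0,0,0,0,0.25],[0,0,0,0,0.15],[0,0,0,0,0.1],[0,0,0,0,0.1],[0,0,0,0,0.1]]]' 30
```

```text
time_s: 5.52
ee_pos: [0.5138, 0.1044, 0.0947]
tcp_rot: [[-0.007, -0.097, 0.995], [-0.001, 0.995, 0.097], [-1.0, -0.001, -0.007]]
wrist_force: [-0.4, -0.5, 0.3]
opening: 0.0509
time_s: 6.28
ee_pos: [0.5171, 0.1059, 0.0984]
tcp_rot: [[0.002, -0.099, 0.995], [0.001, 0.995, 0.099], [-1.0, 0.001, 0.002]]
wrist_force: [-1.1, 0.9, 6.0]
opening: 0.0154
```

```bash
for i in 1; do python3 -m creep '[[[-1,0,0,0,0.1],[-1,0,0,0,0.1],[-1,0,0,0,0.1]]]'; done; python3 -m creep '[[[-1,0,0,0,0.1],[-1,0,0,0,0.1],[-1,0,0,0,0.1]]]';  python3 -m creep '[[[-1,0,0,0,0.1],[-1,0,0,0,0.1],[-1,0,0,0,0.1]]]'; python3 look.py w5.png pawl_knob pawl
python3 - <<'E'
import cv2,numpy as np
a=cv2.imread('pics/w5.png')[130:384,120:400].astype(float)
a=np.clip((a/255)**.5*255,0,255).astype(np.uint8); cv2.imwrite('pics/w5c.png',cv2.resize(a,None,fx=2.2,fy=2.2,interpolation=2))
E
```

```text
time_s: 6.65
ee_pos: [0.517, 0.1057, 0.0986]
tcp_rot: [[0.001, -0.098, 0.995], [0.0, 0.995, 0.098], [-1.0, 0.0, 0.001]]
wrist_force: [0.2, 1.8, 3.7]
opening: 0.0158
time_s: 7.02
ee_pos: [0.5169, 0.1055, 0.0992]
tcp_rot: [[0.0, -0.098, 0.995], [0.0, 0.995, 0.098], [-1.0, 0.0, 0.0]]
wrist_force: [2.2, 1.4, 0.1]
opening: 0.0155
time_s: 7.4
ee_pos: [0.5168, 0.1055, 0.1004]
tcp_rot: [[0.001, -0.098, 0.995], [0.0, 0.995, 0.098], [-1.0, -0.0, 0.001]]
wrist_force: [3.5, 0.8, -0.2]
opening: 0.016
[0.5168 0.1055 0.1004] [[0.001, -0.098, 0.995], [0.0, 0.995, 0.098], [-1.0, 0.0, 0.001]] 7.45
pawl 0.78 [240.0, 228.0, 271.0, 350.0] 252.5 285.5 2522
```

View pics/w5c.png

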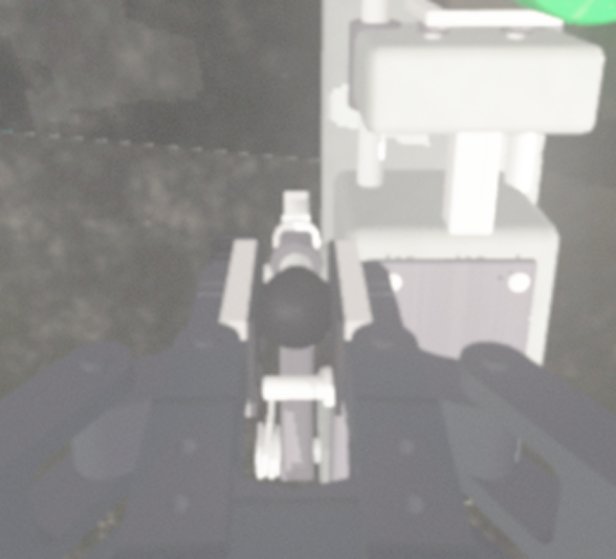

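The ball is pinched squarely between the pads at about (254,268). I'll keep lifting in small steps along the arc.

```bash
for i in 1; do :; done; python3 -m creep '[[[-1,0,0,0,0.1],[-1,0,0,0,0.1]]]'; python3 -m creep '[[[-1,0,0,0,0.1],[-1,0,0,0,0.1]]]';  python3 -m creep '[[[-1,0,0,0,0.1],[-1,0,0,0,0.1]]]'; python3 -m creep '[[[-1,-0.4,0,0,0.1],[-1,-0.4,0,0,0.1]]]'
```

```text
time_s: 7.8
ee_pos: [0.5168, 0.1055, 0.1015]
tcp_rot: [[0.001, -0.098, 0.995], [0.0, 0.995, 0.098], [-1.0, 0.0, 0.001]]
wrist_force: [3.2, 0.7, 0.4]
opening: 0.0156
time_s: 8.05
ee_pos: [0.5168, 0.1055, 0.1025]
tcp_rot: [[0.001, -0.098, 0.995], [0.0, 0.995, 0.098], [-1.0, 0.0, 0.001]]
wrist_force: [3.4, 1.9, 0.5]
opening: 0.0157
time_s: 8.3
ee_pos: [0.5167, 0.1054, 0.1033]
tcp_rot: [[0.0, -0.098, 0.995], [-0.0, 0.995, 0.098], [-1.0, -0.0, 0.0]]
wrist_force: [4.6, 1.3, -1.7]
opening: 0.0156
time_s: 8.55
ee_pos: [0.5167, 0.1051, 0.1039]
tcp_rot: [[-0.0, -0.098, 0.995], [0.0, 0.995, 0.098], [-1.0, 0.0, -0.0]]
wrist_force: [5.7, 1.2, -4.5]
opening: 0.0156
```

```bash
python3 -m creep '[[[-1,-0.4,0,0,0.1],[-1,-0.4,0,0,0.1]]]'; python3 -m creep '[[[-1,-0.4,0,0,0.1],[-1,-0.4,0,0,0.1]]]';  python3 -m creep '[[[-1,-0.4,0,0,0.1],[-1,-0.4,0,0,0.1]]]'; python3 -m creep '[[[-1,-0.4,0,0,0.1],[-1,-0.4,0,0,0.1]]]'
```

```text
time_s: 8.8
ee_pos: [0.5166, 0.1048, 0.1046]
tcp_rot: [[-0.001, -0.098, 0.995], [0.0, 0.995, 0.098], [-1.0, 0.0, -0.001]]
wrist_force: [6.7, 1.8, -4.9]
opening: 0.0156
time_s: 9.05
ee_pos: [0.5166, 0.1043, 0.1056]
tcp_rot: [[-0.001, -0.098, 0.995], [-0.0, 0.995, 0.098], [-1.0, 0.0, -0.001]]
wrist_force: [5.5, 1.5, -5.1]
opening: 0.0157
time_s: 9.3
ee_pos: [0.5167, 0.1038, 0.1065]
tcp_rot: [[-0.001, -0.098, 0.995], [-0.0, 0.995, 0.098], [-1.0, -0.0, -0.001]]
wrist_force: [5.3, 1.6, -6.1]
opening: 0.0156
time_s: 9.55
ee_pos: [0.5167, 0.1033, 0.1074]
tcp_rot: [[-0.001, -0.098, 0.995], [-0.0, 0.995, 0.098], [-1.0, -0.0, -0.001]]
wrist_force: [5.7, 0.3, -6.8]
opening: 0.0155
```

```bash
python3 -m creep '[[[-1,-0.4,0,0,0.1],[-1,-0.4,0,0,0.1]]]' | grep -E "force|ee_pos"; python3 -m creep '[[[-1,-0.4,0,0,0.1],[-1,-0.4,0,0,0.1]]]'| grep -E "force|ee_pos";  python3 -m creep '[[[-1,-0.4,0,0,0.1],[-1,-0.4,0,0,0.1]]]'| grep -E "force|ee_pos"
```

```text
ee_pos: [0.5168, 0.1028, 0.1084]
wrist_force: [6.0, 0.3, -7.1]
ee_pos: [0.5168, 0.1022, 0.1093]
wrist_force: [7.1, -0.2, -7.1]
ee_pos: [0.5169, 0.1017, 0.1103]
wrist_force: [7.0, -0.5, -7.4]
```

```bash
python3 -m creep '[[[-1,-0.45,0,0,0.1],[-1,-0.45,0,0,0.1]]]' | grep -E "force|ee_pos"; python3 -m creep '[[[-0.7,-0.3,0,0,0.1],[-0.7,-0.3,0,0,0.1]]]'| grep -E "force|ee_pos";  python3 look.py w6.png tube_centre; python3 - <<'E'
import cv2,numpy as np
a=cv2.imread('pics/w6.png'); b=cv2.imread('pics/w5.png')
A=np.hstack([b[100:360,230:420],a[100:360,230:420]]); cv2.imwrite('pics/w6c.png',cv2.resize(A,None,fx=2,fy=2,interpolation=2))
E
```

```text
ee_pos: [0.5169, 0.101, 0.1114]
wrist_force: [6.2, -1.1, -7.6]
ee_pos: [0.517, 0.1007, 0.112]
wrist_force: [7.4, -1.4, -6.8]
[0.517  0.1007 0.112 ] [[-0.001, -0.098, 0.995], [-0.002, 0.995, 0.098], [-1.0, -0.002, -0.001]] 10.85
tube_centre 0.82 [308.0, 53.0, 433.0, 131.0] 376.3 90.5 7640
```

View pics/w6c.png

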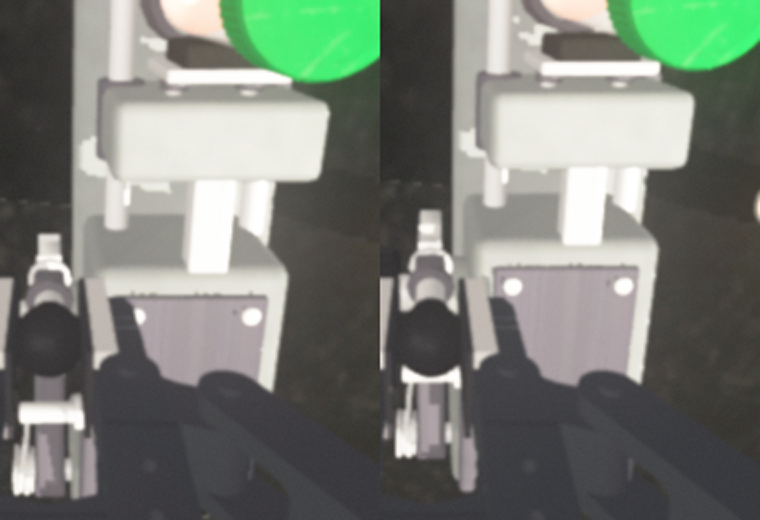

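The jaw hasn't moved yet: the gap between block and housing is about the same in both. More lift, in fine steps.

```bash
python3 -m creep '[[[-0.7,-0.3,0,0,0.1],[-0.7,-0.3,0,0,0.1]]]'| grep -E "force|ee_pos"; python3 -m creep '[[[-0.7,-0.3,0,0,0.1],[-0.7,-0.3,0,0,0.1]]]'| grep -E "force|ee_pos"
```

```text
ee_pos: [0.5168, 0.1005, 0.1126]
wrist_force: [6.7, -1.2, -7.5]
ee_pos: [0.5171, 0.1004, 0.1135]
wrist_force: [6.3, -0.0, -7.0]
```

```bash
cat > jaw.py <<'E'
from h import *
import sys
c=cap('wrist'); s=env.sense(); np.savez('pics/'+sys.argv[1]+'.npz',**c)
# brightness profile down the jaw block/rod line projected from world at z=.072
x0=[]
for y in np.arange(.09,.20,.002):
    p=proj(c,[[.566-(y-.13)*.098,y,.072]])[0]
    u,v=np.round(p).astype(int); x0.append((round(y,3),int(c['image'][v,u].mean()) if 0<=v<384 else -1))
print(s['time_s'],s['ee_pos'].round(4),s['wrist_force'].round(1)); print([b for a,b in x0])
E
python3 jaw.py j1
```

```text
11.45 [0.517  0.1004 0.1135] [ 6.3 -0.3 -6.4]
[169, 170, 171, 162, 160, 223, 226, 216, 248, 253, 253, 253, 253, 253, 253, 253, 253, 253, 251, 228, 235, 235, 236, 236, 236, 235, 235, 234, 234, 227, 202, 155, 151, 170, 253, 233, 100, 100, 98, 84, 154, 231, 230, 225, 236, 236, 220, 182, 169, 167, 135, 194, 217, 227, 227, 224]
```

```bash
python3 -m creep '[[[-0.7,-0.3,0,0,0.1],[-0.7,-0.3,0,0,0.1]]]'| grep -E "force|ee_pos"; python3 jaw.py j2; python3 - <<'E'
from h import *
for n in ('w5','w6','j1','j2'):
    c=np.load(f'pics/{n}.npz'); print(n,[int(c['image'][tuple(np.round(proj(c,[[.566-(y-.13)*.098,y,.072]])[0]).astype(int)[::-1])].mean()) for y in np.arange(.1,.156,.002)])
E
```

```text
ee_pos: [0.5171, 0.1, 0.1141]
wrist_force: [6.8, -1.2, -7.0]
11.75 [0.5171 0.1    0.1141] [ 6.2 -1.  -8.2]
[170, 171, 170, 165, 172, 225, 226, 216, 229, 253, 253, 253, 253, 253, 253, 253, 253, 248, 226, 235, 235, 234, 235, 235, 235, 234, 235, 235, 227, 201, 151, 151, 227, 253, 216, 98, 99, 93, 81, 224, 232, 231, 229, 226, 235, 235, 216, 206, 153, 147, 168, 167, 213, 225, 227, 223]
w5 [226, 226, 217, 235, 253, 253, 253, 253, 253, 253, 253, 253, 253, 253, 253, 253, 253, 253, 252, 226, 235, 235, 235, 236, 236, 235, 235, 234]
w6 [225, 225, 214, 235, 253, 253, 253, 253, 253, 253, 253, 253, 253, 253, 253, 253, 253, 226, 236, 235, 236, 236, 236, 235, 234, 235, 234, 228]
j1 [223, 226, 216, 248, 253, 253, 253, 253, 253, 253, 253, 253, 253, 251, 228, 235, 235, 236, 236, 236, 235, 235, 234, 234, 227, 202, 155, 151]
j2 [225, 226, 216, 229, 253, 253, 253, 253, 253, 253, 253, 253, 248, 226, 235, 235, 234, 235, 235, 235, 234, 235, 235, 227, 201, 151, 151, 227]
```

The jaw is backing off, about 11 mm so far. Hold the pawl here.

```bash
python3 -m creep '[[[0,0,0,0,0.1],[0,0,0,0,0.1],[0,0,0,0,0.1],[0,0,0,0,0.1],[0,0,0,0,0.1],[0,0,0,0,0.1],[0,0,0,0,0.1],[0,0,0,0,0.1]]]'| grep -E "force|ee_pos"; python3 jaw.py j3; python3 -m creep '[[[0,0,0,0,0.1],[0,0,0,0,0.1],[0,0,0,0,0.1],[0,0,0,0,0.1],[0,0,0,0,0.1],[0,0,0,0,0.1],[0,0,0,0,0.1],[0,0,0,0,0.1]]]'| grep -E "force|ee_pos"; python3 jaw.py j4;
```

```text
ee_pos: [0.517, 0.1, 0.114]
wrist_force: [7.1, -1.0, -6.6]
12.8 [0.5171 0.1    0.1141] [ 4.9 -0.3 -7. ]
[167, 170, 170, 164, 170, 224, 226, 216, 235, 253, 253, 253, 253, 253, 232, 234, 234, 235, 234, 234, 235, 235, 235, 234, 231, 214, 167, 150, 154, 252, 238, 98, 99, 98, 85, 82, 223, 232, 230, 231, 232, 231, 230, 224, 235, 235, 217, 204, 155, 148, 169, 168, 214, 227, 228, 223]
ee_pos: [0.5171, 0.1, 0.114]
wrist_force: [6.7, -0.5, -6.9]
13.85 [0.517 0.1   0.114] [ 7.4 -0.6 -8.1]
[169, 169, 171, 164, 169, 224, 226, 215, 236, 253, 253, 253, 253, 231, 234, 234, 235, 235, 235, 235, 235, 235, 236, 231, 212, 163, 153, 175, 253, 250, 101, 102, 101, 85, 82, 184, 232, 232, 231, 232, 233, 232, 230, 226, 236, 234, 217, 207, 155, 148, 168, 168, 213, 227, 228, 224]
```

```bash
python3 -m creep '[[[0,0,0,0,0.1],[0,0,0,0,0.1],[0,0,0,0,0.1],[0,0,0,0,0.1],[0,0,0,0,0.1],[0,0,0,0,0.1],[0,0,0,0,0.1],[0,0,0,0,0.1]]]'| grep -E "force|ee_pos"; python3 jaw.py j5; python3 - <<'E'
from h import *
for n in ('w5','j3','j4','j5'):
    c=np.load(f'pics/{n}.npz'); g=np.array([c['image'].mean(2)[tuple(np.round(proj(c,[[.566-(y-.13)*.098,y,.072]])[0]).astype(int)[::-1])] for y in np.arange(.1,.15,.0005)])
    i=np.where(g>243)[0][-1]; print(n,.1+.0005*i)
E
```

```text
ee_pos: [0.5171, 0.1, 0.1141]
wrist_force: [5.9, -1.1, -6.6]
14.9 [0.5171 0.1    0.1141] [ 6.8  0.  -7.3]
[169, 170, 171, 165, 170, 224, 227, 215, 235, 253, 253, 253, 253, 232, 234, 234, 235, 234, 235, 235, 235, 235, 235, 230, 213, 165, 153, 174, 253, 250, 102, 101, 100, 85, 85, 184, 232, 232, 231, 232, 232, 232, 230, 226, 236, 235, 216, 207, 156, 149, 168, 168, 214, 227, 228, 225]
w5 0.137
j3 0.14950000000000002
j4 0.14800000000000002
j5 0.14800000000000002
```

The jaw is stationary at about 22 mm of travel. Now ease the pawl down along the same arc.

```bash
python3 -m creep '[[[1,0.4,0,0,0.1],[2,0.8,0,0,0.1],[3,1.2,0,0,0.1],[4,1.7,0,0,0.1],[5,2.2,0,0,0.1],[6,2.7,0,0,0.1],[6,2.7,0,0,0.1]]]'| grep -E "force|ee_pos";python3 -m creep '[[[1,0.4,0,0,0.1],[2,0.9,0,0,0.1],[3,1.4,0,0,0.1],[4,1.8,0,0,0.1],[5,2.2,0,0,0.1],[6,2.7,0,0,0.1],[6,2.7,0,0,0.1]]]'| grep -E "force|ee_pos"; python3 -m creep '[[[0.7,0,0,0,0.1],[1.3,0,0,0,0.1],[1.3,0,0,0,0.1],[1.3,0,0,0,0.1]]]'
```

```text
ee_pos: [0.5168, 0.1034, 0.1086]
wrist_force: [5.6, 1.9, -4.7]
ee_pos: [0.5167, 0.1055, 0.1032]
wrist_force: [4.3, -2.2, 0.3]
time_s: 17.15
ee_pos: [0.5167, 0.1055, 0.1019]
tcp_rot: [[0.001, -0.098, 0.995], [-0.001, 0.995, 0.098], [-1.0, -0.001, 0.0]]
wrist_force: [5.3, -2.1, 0.4]
opening: 0.0157
```

```bash
python3 -m creep '[[[0.8,0,0,0,0.15],[0.8,0,0,0,0.2],[0.8,0,0,0,0.25],[0.8,0,0,0,0.35],[0.8,0,0,0,0.5],[0.8,0,0,0,0.6],[0.8,0,0,0,0.6],[0.8,0,0,0,0.6]]]'; python3 -m creep '[[[-40,0,0,0,0.6],[-84,0,0,0,0.6],[-84,0,0,0,0.6],[-84,0,0,0,0.6]]]'; python3 look.py w7.png tube_centre pawl pawl_knob;  python3 - <<'E'
import cv2,numpy as np
a=cv2.imread('pics/w7.png').astype(float)
a=np.clip((a/255)**.6*255,0,255).astype(np.uint8); a=a[0:300,130:430]; cv2.imwrite('pics/w7c.png',cv2.resize(a,None,fx=2,fy=2,interpolation=2))
E
```

```text
time_s: 18.15
ee_pos: [0.5164, 0.1061, 0.101]
tcp_rot: [[-0.0, -0.098, 0.995], [0.0, 0.995, 0.098], [-1.0, 0.0, -0.0]]
wrist_force: [0.4, -0.1, 0.2]
opening: 0.0514
time_s: 18.65
ee_pos: [0.5162, 0.106, 0.1847]
tcp_rot: [[-0.0, -0.098, 0.995], [-0.0, 0.995, 0.098], [-1.0, 0.0, -0.0]]
wrist_force: [0.2, 0.4, -0.2]
opening: 0.0511
[0.5157 0.1058 0.1839] [[-0.002, -0.098, 0.995], [-0.0, 0.995, 0.098], [-1.0, -0.0, -0.002]] 18.7
tube_centre 0.76 [297.0, 75.0, 369.0, 125.0] 333.6 100.8 2909
tube_centre 0.33 [245.0, 189.0, 268.0, 222.0] 254.6 208.1 465
pawl_knob 0.9 [245.0, 191.0, 268.0, 222.0] 254.4 208.0 465
```

View pics/w7c.png

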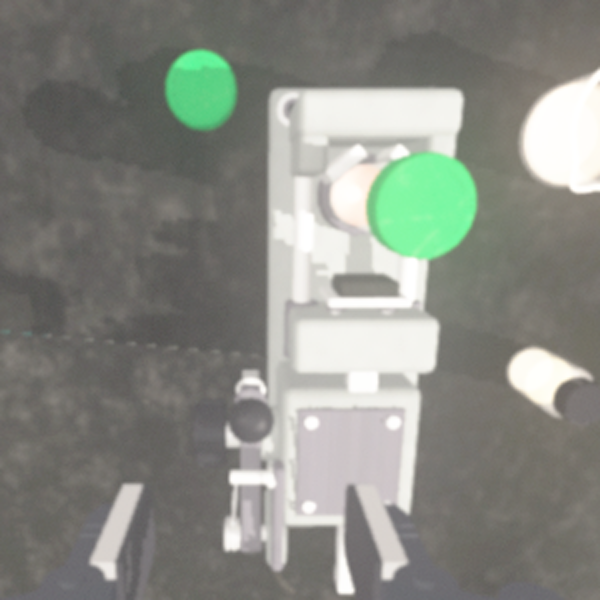

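The jaw block is now up against the housing and fully open. The pawl is down with the knob back at (255,210), and the tube cap is at (341,102). Second view to locate the cap.

```bash
python3 -m creep '[[[-16,15,25,0,0.8],[-16,29,50,0,0.8],[-16,29,50,0,0.8],[-16,29,50,0,0.8]]]' >/dev/null; python3 look.py w8.png tube_centre;  python3 - <<'E'
from h import *
def green(n):
    c=np.load(f'pics/{n}.npz'); h=cv2.cvtColor(c['image'],cv2.COLOR_RGB2HSV)
    m=cv2.inRange(h,(45,90,60),(85,255,255)); k,l,s,ce=cv2.connectedComponentsWithStats(m)
    o=[]
    for i in np.argsort(-s[1:,4])[:3]+1:
        p=np.column_stack(np.nonzero(l==i)[::-1]).astype(np.float32); print(n,s[i],ce[i].round(1), cv2.fitEllipse(cv2.convexHull(p)))
for n in ('w7','w8'): green(n)
print(np.load('pics/w8.npz')['pose'].round(3).tolist())
E
```

```text
[0.5623 0.1393 0.2001] [[-0.002, -0.098, 0.995], [-0.001, 0.995, 0.098], [-1.0, -0.001, -0.002]] 19.4
tube_centre 0.88 [301.0, 0.0, 339.0, 28.0] 320.0 10.1 751
tube_centre 0.59 [243.0, 112.0, 287.0, 162.0] 263.6 139.9 1812
tube_centre 0.31 [185.0, 74.0, 296.0, 311.0] 247.3 192.1 15253
w7 [ 313   76   56   54 2347] [341.2 102.1] ((341.1687927246094, 102.13609313964844), (52.79672622680664, 56.675621032714844), 59.1839599609375)
w7 [ 212   24   37   42 1217] [230.1  44.4] ((230.13511657714844, 44.4155387878418), (36.80641174316406, 41.57731628417969), 169.54124450683594)
w8 [ 243  120   45   48 1668] [264.7 143. ] ((264.7010498046875, 143.10960388183594), (44.977684020996094, 47.05605697631836), 179.89801025390625)
w8 [ 168   59   36   37 1025] [185.8  77. ] ((185.76724243164062, 77.03269958496094), (34.23532485961914, 37.50857162475586), 141.9788360595703)
[[0.995, 0.093, 0.029, 0.554], [0.097, -0.943, -0.317, 0.22], [-0.002, 0.318, -0.948, 0.343], [0.0, 0.0, 0.0, 1.0]]
```

```bash
python3 - <<'E'
from h import *
a,b=np.load('pics/w7.npz'),np.load('pics/w8.npz')
x,e=tri([ray(a,(341.2,102.1)),ray(b,(264.7,143))]); print(x.round(4),np.round(e,4))
print(atz(b,(264.7,143),.126),atz(a,(341.2,102.1),.126))
s=env.sense();print((s['tcp_rot'].T@(x-s['ee_pos'])*1000).round(1))
E
```

```text
[0.5646 0.1884 0.1267] [0. 0.]
[0.56464174 0.1882364  0.126     ] [0.56479236 0.18838617 0.126     ]
[73.7 48.7  7.1]
```

```bash
python3 -m creep '[[[0,25,4,0,0.8],[0,48.7,7,0,0.8],[50,48.7,7,0,0.8],[100,48.7,7,0,0.8],[100,48.7,7,0,0.8]]]'; python3 -m creep '[[[0,0,0,0,0.6],[0,0,0,0,0.45],[0,0,0,0,0.3],[0,0,0,0,0.3],[0,0,0,0,0.3],[0,0,0,0,0.3]]]' 35
```

```text
time_s: 20.08
ee_pos: [0.5613, 0.1873, 0.0969]
tcp_rot: [[-0.01, -0.098, 0.995], [-0.003, 0.995, 0.098], [-1.0, -0.002, -0.01]]
wrist_force: [-0.2, -0.5, 0.9]
opening: 0.0682
time_s: 20.82
ee_pos: [0.5671, 0.1894, 0.1034]
tcp_rot: [[0.004, -0.098, 0.995], [0.001, 0.995, 0.098], [-1.0, 0.001, 0.004]]
wrist_force: [-0.4, 0.4, 7.4]
opening: 0.0319
```

```bash
python3 -m creep '[[[-5,0,0,0,0.3],[-15,0,0,0,0.3],[-30,0,0,0,0.3],[-50,0,0,0,0.3],[-75,0,0,0,0.3],[-105,0,0,0,0.3],[-120,0,0,0,0.3],[-120,0,0,0,0.3]]]'
python3 - <<'E'
from h import *
for n in ('wrist','scene','top'):
    c=cap(n,f'{n}9.png'); np.savez(f'pics/{n}9.npz',**c)
    for t in ('rack','tube_centre'):
        for m in env.masks_of(n,t)[:4]:
            if m['confidence']>.25: print(n,t,round(m['confidence'],2),np.round(m['bbox']))
E
```

```text
time_s: 21.82
ee_pos: [0.5662, 0.1892, 0.2225]
tcp_rot: [[0.003, -0.098, 0.995], [0.001, 0.995, 0.098], [-1.0, 0.001, 0.003]]
wrist_force: [-1.4, -0.6, -0.1]
opening: 0.0322
wrist tube_centre 0.83 [265.   0. 319.  80.]
wrist tube_centre 0.7 [190. 264. 188. 272.]
wrist tube_centre 0.61 [221. 188. 288. 304.]
scene rack 0.56 [312. 204. 411. 299.]
scene tube_centre 0.89 [188. 132. 200. 172.]
scene tube_centre 0.77 [141. 175. 184. 190.]
top rack 0.71 [324. 160. 397. 226.]
top tube_centre 0.63 [185. 201. 194. 205.]
```

The tube came out cleanly; the lift was without extra force. Carry it towards the rack, looking on the way.

```bash
python3 -m creep '[[[-20,-50,-9,0,0.3],[-20,-100,-18,3,0.3],[-20,-150,-27,6,0.3],[-20,-200,-36,9,0.3],[-20,-250,-45,12,0.3],[-20,-300,-54,15,0.3],[-20,-350,-63,18.8,0.3],[-20,-400,-72,18.8,0.3],[-20,-443,-80,18.8,0.3],[-20,-443,-80,18.8,0.3]]]'; python3 look.py r1.png rack tube_centre; python3 -m creep '[[[0,-40,0,0,0.3],[0,-80,0,0,0.3],[0,-80,0,0,0.3],[0,-80,0,0,0.3]]]' | grep ee; python3 look.py r2.png rack; python3 -c "
import cv2,numpy as np
a=cv2.imread('pics/r1.png');b=cv2.imread('pics/r2.png')
cv2.imwrite('pics/r.png',cv2.resize(np.vstack([a[110:330,80:480],b[80:300,80:480]]),(545,600)))"
```

```text
time_s: 23.52
ee_pos: [0.5288, -0.2628, 0.2404]
tcp_rot: [[-0.001, 0.232, 0.973], [-0.0, 0.973, -0.232], [-1.0, -0.0, -0.0]]
wrist_force: [0.2, 0.7, 0.5]
opening: 0.032
[ 0.529  -0.261   0.2405] [[-0.001, 0.23, 0.973], [0.001, 0.973, -0.23], [-1.0, 0.001, -0.001]] 23.575
rack 0.57 [248.0, 126.0, 419.0, 296.0] 330.1 193.5 18572
tube_centre 0.58 [221.0, 188.0, 290.0, 304.0] 251.2 253.0 5975
ee_pos: [0.5117, -0.3362, 0.241]
[ 0.5118 -0.336   0.2411] [[-0.0, 0.226, 0.974], [0.001, 0.974, -0.226], [-1.0, 0.001, -0.0]] 24.225
rack 0.69 [190.0, 76.0, 203.0, 185.0] 195.4 128.1 1096
rack 0.37 [223.0, 187.0, 287.0, 306.0] 251.1 253.5 6089
```

View pics/r.png

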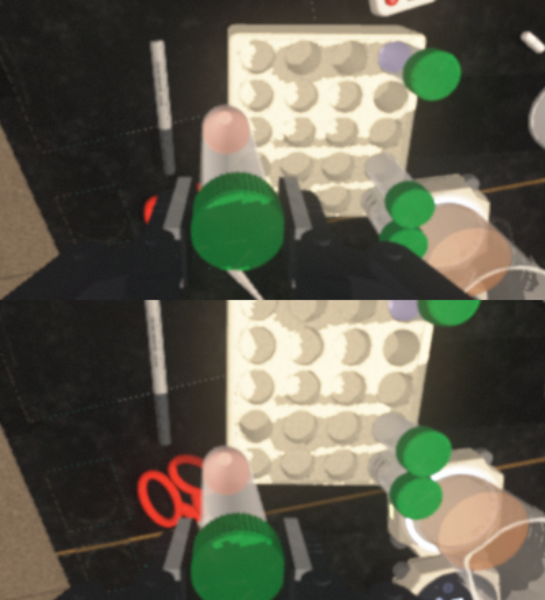

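Rack near row is the left column: in r1, wells 1–2 at about (270,152) and (270,180). I'll fit the rack pose from the well clicks in both views and overlay it to check.

```bash
cat > fit.py <<'E'
from h import *
from scipy.optimize import least_squares
a,b=np.load('pics/r1.npz'),np.load('pics/r2.npz')
k=1.3625
# (row i from +y, col j from near) : crop px
r1={(0,0):(259,57),(0,1):(304,57),(0,2):(349,57),(1,0):(259,96),(1,1):(303,96),(1,2):(346,95),(1,3):(391,96),(2,1):(299,130),(2,2):(341,131),(2,3):(383,130)}
r2={(1,0):(259,346),(1,1):(306,346),(1,2):(353,346),(1,3):(402,348),(2,0):(258,387),(2,1):(303,387),(2,2):(348,387),(2,3):(395,387),(3,0):(255,427),(3,1):(300,427),(3,2):(345,427),(4,1):(297,464),(4,2):(340,464)}
P1=np.array([(u/k+80,v/k+110) for u,v in r1.values()]);P2=np.array([(u/k+80,(v-300)/k+80) for u,v in r2.values()])
def pts(p,ks,z):
    c,s=np.cos(p[2]),np.sin(p[2]); L=np.array([(-50.25+33.5*j,67-33.5*i) for i,j in ks])/1000
    return np.column_stack([p[0]+c*L[:,0]-s*L[:,1],p[1]+s*L[:,0]+c*L[:,1],np.full(len(L),z)])
if __name__=='__main__':
    f=lambda p:np.r_[(proj(a,pts(p,r1,p[3]))-P1).ravel(),(proj(b,pts(p,r2,p[3]))-P2).ravel()]
    r=least_squares(f,[.58,-.32,-.23,.054],loss='soft_l1'); print(r.x.round(4),np.degrees(r.x[2]),np.abs(r.fun).mean())
    p=r.x; np.save('pics/rack.npy',p)
    ims=[]
    for c,(y0,y1) in ((a,(120,290)),(b,(70,240))):
        im=cv2.resize(c['image'][y0:y1,230:420,::-1],None,fx=3.4,fy=3.4,interpolation=2)[:, :]
        for i in range(5):
            for j in range(4):
                q=pts(p,[(i,j)],.054)[0]; cs,sn=np.cos(p[2]),np.sin(p[2])
                sq=[q+np.array([cs*u-sn*v,sn*u+cs*v,0])*.01525 for u,v in ((-1,-1),(1,-1),(1,1),(-1,1))]
                w=(proj(c,sq)-[230,y0])*3.4; cv2.polylines(im,[w.astype(int)],True,(255,0,0),1)
        q=[pts(p,[(0,0)],.054)[0]*0+[p[0]+cs*u*.083-sn*v*.088,p[1]+sn*u*.083+cs*v*.088,.054] for u,v in ((-1,-1),(1,-1),(1,1),(-1,1))]
        cv2.polylines(im,[((proj(c,q)-[230,y0])*3.4).astype(int)],True,(0,0,255),1); ims.append(im)
    cv2.imwrite('pics/fit.png',cv2.resize(np.vstack(ims),(335,600)) if 0 else np.hstack([i[:560,:395] for i in ims]))
    # tube axis check
    s=np.load('pics/r1.npz')
E
python3 fit.py
```

```text
[ 0.5866 -0.3195 -0.2343  0.0696] -13.426904865305639 1.725525417906626
```

View pics/fit.png

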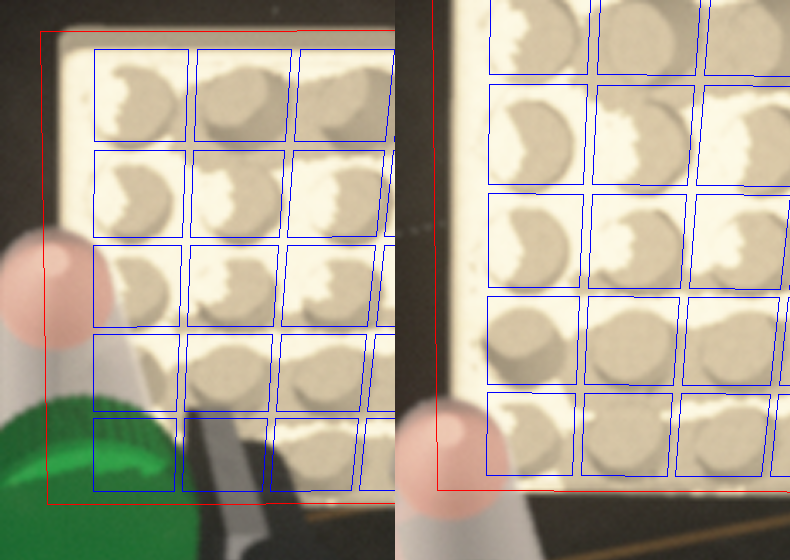

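```bash
cat > fit2.py <<'E'
from fit import *
A={(0,0):(136,105),(1,0):(134,196),(3,1):(230,377),(3,2):(322,376)}
B={(1,0):(137,145),(2,0):(133,248),(3,0):(128,349),(4,0):(127,439),(3,1):(238,348),(4,1):(228,437),(3,2):(345,349)}
PA=np.array(list(A.values()))/3.4+[230,120];PB=np.array(list(B.values()))/3.4+[230,70]
f=lambda p:np.r_[(proj(a,pts(p,A,.054))-PA).ravel(),(proj(b,pts(p,B,.054))-PB).ravel()]
r=least_squares(f,[.58,-.32,-.23],loss='soft_l1'); p=r.x; print(p.round(4),np.degrees(p[2]));print(r.fun.round(1))
g=lambda p:np.r_[(proj(a,pts(p,A,p[3]))-PA).ravel(),(proj(b,pts(p,B,p[3]))-PB).ravel()]
r4=least_squares(g,[*p,.054],loss='soft_l1'); print('free z',r4.x.round(4))
cs,sn=np.cos(p[2]),np.sin(p[2])
q=[[p[0]+cs*u*.083-sn*v*.088,p[1]+sn*u*.083+cs*v*.088,.054] for u,v in ((-1,-1),(1,-1),(1,1),(-1,1))]
print('corners a',((proj(a,q)-[230,120])*3.4).round(0).tolist(),'b',((proj(b,q)-[230,70])*3.4).round(0).tolist())
W=pts(p,[(i,0) for i in range(5)],.054); print('wells',W.round(4).tolist())
s=env.sense(); R=s['tcp_rot']
for i in (1,2,3): print(i,'tool mm',((W[i]-s['ee_pos'])@R*1000).round(1))
# tube tilt: expected tip at TCP xy
for c,e in ((a,[.529,-.261,.2405]),(b,[.5118,-.336,.2411])):
    z0=e[2]-.103+.0145; print('tip px',proj(c,[[e[0],e[1],z0]]).round(1),'cap top',proj(c,[[e[0],e[1],z0+.115]]).round(1))
E
python3 fit2.py
```

```text
[ 0.5851 -0.3208 -0.2253] -12.908881278438212
[-0.2 -0.7  0.2  1.4 -1.2  0.3 -1.1  0.4  0.3 -0.8  1.   0.   2.1 -0.5
  2.   0.5 -1.2 -0.3  0.5  0.9 -3.6 -0.7]
free z [ 0.5851 -0.3209 -0.2253  0.054 ]
corners a [[46.0, 510.0], [484.0, 506.0], [547.0, 34.0], [35.0, 39.0]] b [[41.0, 496.0], [507.0, 495.0], [583.0, -47.0], [32.0, -45.0]]
wells [[0.5511, -0.2443, 0.054], [0.5436, -0.277, 0.054], [0.5361, -0.3096, 0.054], [0.5287, -0.3423, 0.054], [0.5212, -0.3749, 0.054]]
1 tool mm [187.2  64.6  17.6]
2 tool mm [187.2  31.1  17.6]
3 tool mm [187.2  -2.4  17.7]
tip px [[254.2 196.4]] cap top [[254.4 277. ]]
tip px [[254.4 198.3]] cap top [[254.9 280. ]]
```

The outline and x residuals disagree: the pitch along the rack's x is probably not 33.5 mm. Freeing it and adding the left edge as a check.

```bash
cat > fit3.py <<'E'
from fit import *
A={(0,0):(136,105),(1,0):(134,196),(3,1):(230,377),(3,2):(322,376)}
B={(1,0):(137,145),(2,0):(133,248),(3,0):(128,349),(4,0):(127,439),(3,1):(238,348),(4,1):(228,437),(3,2):(345,349)}
PA=np.array(list(A.values()))/3.4+[230,120];PB=np.array(list(B.values()))/3.4+[230,70]
def pt(p,ks,z):
    c,s=np.cos(p[2]),np.sin(p[2]); L=np.array([((j-1.5)*p[3],.067-.0335*i) for i,j in ks])
    return np.column_stack([p[0]+c*L[:,0]-s*L[:,1],p[1]+s*L[:,0]+c*L[:,1],np.full(len(L),z)])
f=lambda p:np.r_[(proj(a,pt(p,A,.054))-PA).ravel(),(proj(b,pt(p,B,.054))-PB).ravel()]
r=least_squares(f,[.58,-.32,-.23,.0335],loss='soft_l1'); p=r.x; print(p.round(4),np.degrees(p[2]));print(r.fun.round(1))
cs,sn=np.cos(p[2]),np.sin(p[2])
q=[[p[0]+cs*u*.083-sn*v*.088,p[1]+sn*u*.083+cs*v*.088,.054] for u,v in ((-1,-1),(1,-1),(1,1),(-1,1))]
print('corners a',((proj(a,q)-[230,120])*3.4).round(0).tolist(),'b',((proj(b,q)-[230,70])*3.4).round(0).tolist())
W=pt(p,[(i,0) for i in range(5)],.054); print('wells',W.round(4).tolist())
s=env.sense(); R=s['tcp_rot']
for i in (1,2,3): print(i,'tool mm',((W[i]-s['ee_pos'])@R*1000).round(1))
# tube tip by pink colour
for c in (a,b):
    h=cv2.cvtColor(c['image'],cv2.COLOR_RGB2HSV).astype(int); m=((h[...,0]<10)|(h[...,0]>170))&(h[...,1]>40)&(h[...,1]<130)&(h[...,2]>140); m[:,:215]=0;m[:,300:]=0
    ys,xs=np.nonzero(m); print('pink',xs.mean().round(1),ys.mean().round(1),xs.min(),xs.max(),ys.min(),ys.max())
    # left edge of rack: brightness step on several rows
    for v in range(140,200,12):
        g=c['image'][v].mean(1); print(v,[u for u in range(236,262) if g[u]>150][:1],end=' ')
    print()
E
python3 fit3.py
```

```text
[ 0.5876 -0.322  -0.2417  0.036 ] -13.851131356022668
[-0.2 -1.  -0.3  1.1 -0.5  0.5  1.6  1.  -0.2 -1.1  0.1 -0.3  0.7 -0.8
  0.2  0.2 -0.5 -0.1  0.7  1.1 -0.8 -0. ]
corners a [[49.0, 508.0], [486.0, 510.0], [559.0, 40.0], [47.0, 37.0]] b [[45.0, 494.0], [509.0, 500.0], [596.0, -40.0], [45.0, -48.0]]
wells [[0.5512, -0.244, 0.054], [0.5432, -0.2765, 0.054], [0.5352, -0.309, 0.054], [0.5272, -0.3416, 0.054], [0.5191, -0.3741, 0.054]]
1 tool mm [187.2  64.9  17.1]
2 tool mm [187.2  31.4  16.6]
3 tool mm [187.2  -2.1  16.1]
pink 245.7 207.1 226 262 190 246
140 [248] 152 [248] 164 [248] 176 [248] 188 [249] 
pink 244.3 208.7 225 262 188 243
140 [247] 152 [247] 164 [247] 176 [247] 188 [248]
```

Sub-pixel fit with a 36–39 mm pitch in x. The near row itself agrees between both views to about 1 px. The pink tip sits about 8 px left of where a vertical tube would put it, so the tube leans about 0.07 rad in the grip; I'll offset for that. Move over well_2 with the tip just above the rim and check.

```bash
python3 -m creep '[[[0,31.4,23.6,0,0.3],[0,31.4,23.6,0,0.3],[40,31.4,23.6,0,0.3],[85,31.4,23.6,0,0.3],[85,31.4,23.6,0,0.3],[85,31.4,23.6,0,0.3]]]'; python3 look.py r3.png tube_centre; python3 - <<'E'
from h import *
c=np.load('pics/r3.npz'); im=c['image'][:,:,::-1].copy()
p=np.array([.5876,-.322,-.2417,.036])
for w in ([.5512,-.244,.054],[.5432,-.2765,.054],[.5352,-.309,.054],[.5272,-.3416,.054]): cv2.circle(im,tuple(proj(c,[w])[0].round().astype(int).tolist()),2,(255,0,0),-1); print(proj(c,[w]).round(1))
cv2.imwrite('pics/r3c.png',cv2.resize(im[60:340,140:400],None,fx=2.1,fy=2.1,interpolation=2))
E
```

```text
time_s: 25.02
ee_pos: [0.5422, -0.3127, 0.1578]
tcp_rot: [[0.002, 0.227, 0.974], [-0.001, 0.974, -0.227], [-1.0, -0.001, 0.002]]
wrist_force: [-0.7, -0.5, 0.5]
opening: 0.032
[ 0.5427 -0.3131  0.1586] [[0.004, 0.227, 0.974], [-0.002, 0.974, -0.227], [-1.0, -0.001, 0.004]] 25.075
tube_centre 0.75 [223.0, 184.0, 289.0, 304.0] 251.1 253.3 5961
tube_centre 0.4 [214.0, 89.0, 468.0, 316.0] 332.8 172.0 34467
[[245.6 111.7]]
[[245.5 152.8]]
[[245.5 190.6]]
[[245.4 225.5]]
```

View pics/r3c.png

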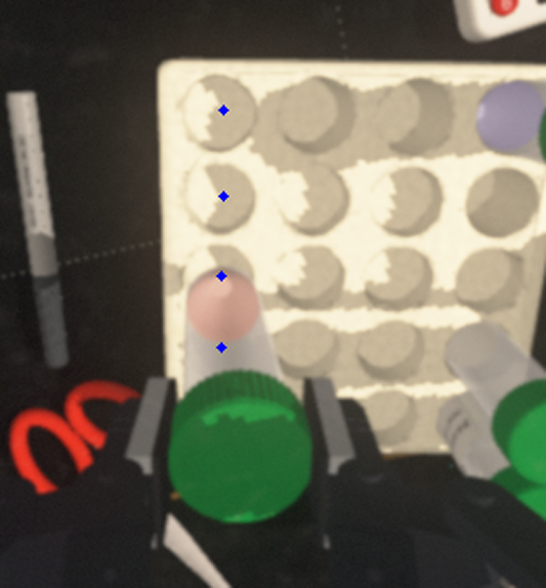

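```bash
python3 - <<'E'
from h import *
c=np.load('pics/r3.npz'); s=env.sense(); R=s['tcp_rot']; e=s['ee_pos']; tz=e[2]-.089
for nm,uv,z in (('cone top',(140+222/2.1,60+308/2.1),tz+.015),('tip',(140+222/2.1,60+288/2.1),tz),('cap top',(140+240/2.1,60+435/2.1),tz+.115)):
    X=atz(c,uv,z); print(nm,X.round(4),((X-e)@R*1000).round(1))
print('well',((np.array([.5352,-.309,.054])-e)@R*1000).round(1),e, tz)
E
```

```text
cone top [ 0.5353 -0.3125  0.0849] [74.  -0.9 -7.9]
tip [ 0.5356 -0.3098  0.0699] [89.   1.9 -8.3]
cap top [ 0.5435 -0.3054  0.1849] [-26.    7.7  -1.1]
well [104.8   2.5  -9. ] [ 0.54293723 -0.31324431  0.15888941] 0.06988941108574401
```

The tip is within 1–2 mm of well_2's centre. Lower into the well.

```bash
python3 -m creep '[[[10,0,0,0,0.3],[18,0,0,0,0.3],[24,0,0,0,0.3],[30,0,0,0,0.3],[30,0,0,0,0.3]]]'; python3 -m creep '[[[4,0,-1,0,0.3],[8,0,-2,0,0.3],[12,0,-3,0,0.3],[12,0,-3,0,0.3]]]' 20
```

```text
time_s: 25.75
ee_pos: [0.5409, -0.3122, 0.1251]
tcp_rot: [[-0.002, 0.228, 0.974], [0.001, 0.974, -0.228], [-1.0, 0.001, -0.002]]
wrist_force: [-0.4, 0.4, 0.1]
opening: 0.0321
time_s: 26.25
ee_pos: [0.5383, -0.3116, 0.1135]
tcp_rot: [[-0.001, 0.228, 0.974], [0.0, 0.974, -0.228], [-1.0, 0.0, -0.001]]
wrist_force: [0.2, 0.1, -0.2]
opening: 0.032
```

```bash
python3 -m creep '[[[4,0,-1,0,0.3],[8,0,-2,0,0.3],[8,0,-2,0,0.3]]]'; python3 -m creep '[[[3,0,-1,0,0.3],[6,0,-2,0,0.3],[6,0,-2,0,0.3]]]'
```

```text
time_s: 26.62
ee_pos: [0.5371, -0.3114, 0.1059]
tcp_rot: [[0.001, 0.227, 0.974], [-0.0, 0.974, -0.227], [-1.0, 0.0, 0.001]]
wrist_force: [2.0, -0.1, -0.9]
opening: 0.0319
time_s: 27.0
ee_pos: [0.5363, -0.3114, 0.1007]
tcp_rot: [[0.004, 0.227, 0.974], [-0.001, 0.974, -0.227], [-1.0, -0.0, 0.004]]
wrist_force: [5.0, -1.4, 0.3]
opening: 0.0322
```

```bash
python3 -m creep '[[[2,0,1,0,0.3],[4,0,1,0,0.3],[4,0,1,0,0.3]]]'; python3 -m creep '[[[0,0,0,0,0.45],[0,0,0,0,0.6],[0,0,0,0,0.75],[0,0,0,0,0.85],[0,0,0,0,0.85],[-60,0,0,0,0.85],[-120,0,0,0,0.85],[-120,0,0,0,0.85],[-120,60,0,0,0.85],[-120,60,0,0,0.85]]]'
python3 - <<'E'
from h import *
o={}
for n in ('wrist','scene','top'):
    c=cap(n,f'{n}10.png'); np.savez(f'pics/{n}10.npz',**c)
    h=cv2.cvtColor(c['image'],cv2.COLOR_RGB2HSV); m=cv2.inRange(h,(45,90,50),(85,255,255)); k,l,s,ce=cv2.connectedComponentsWithStats(m)
    for i in range(1,k):
        if s[i,4]>25: print(n,s[i],ce[i].round(1), atz(c,ce[i],.118).round(3))
E
```

```text
time_s: 27.38
ee_pos: [0.5368, -0.312, 0.0982]
tcp_rot: [[0.003, 0.228, 0.974], [-0.002, 0.974, -0.228], [-1.0, -0.002, 0.004]]
wrist_force: [2.7, -1.5, 8.6]
opening: 0.032
time_s: 28.62
ee_pos: [0.5495, -0.2493, 0.2152]
tcp_rot: [[-0.001, 0.223, 0.975], [0.002, 0.975, -0.223], [-1.0, 0.001, -0.002]]
wrist_force: [0.4, -0.2, 1.0]
opening: 0.0727
wrist [ 366  172   45   43 1457] [388.  192.7] [ 0.662 -0.273  0.118]
wrist [ 241  244   36   37 1041] [258.  262.3] [ 0.538 -0.314  0.118]
wrist [367 273  23  23 258] [378.6 283.8] [ 0.645 -0.363  0.118]
scene [140 175   8  14  71] [142.6 181.4] [0.432 0.275 0.118]
scene [348 201  14  12 134] [354.4 206.6] [ 0.659 -0.27   0.118]
scene [163 207  12  10 101] [168.8 211.5] [0.364 0.099 0.118]
scene [382 218  29  19 302] [396. 227.] [ 0.629 -0.384  0.118]
scene [   75   231   258   153 10570] [189.1 327. ] [ 0.137 -0.184  0.118]
scene [345 230  16  13 150] [352.8 236.4] [ 0.534 -0.313  0.118]
top [340 161  12  12 106] [345.4 166.2] [ 0.662 -0.271  0.118]
top [118 201  13  16  98] [123.  209.3] [0.541 0.389 0.118]
top [177 224  12  12 108] [182.7 229.6] [0.48  0.209 0.118]
```

```bash
python3 - <<'E'
from h import *
w,s=np.load('pics/wrist10.npz'),np.load('pics/scene10.npz')
x,e=tri([ray(w,(258,262.3)),ray(s,(352.8,236.4))]); print('cap',x.round(4),e)
x,e=tri([ray(w,(388,192.7)),ray(s,(354.4,206.6))]); print('reference seated tube cap',x.round(4),e)
a=cv2.resize(cv2.imread('pics/wrist10.png')[100:384,150:450],(422,400)); b=cv2.resize(cv2.imread('pics/scene10.png')[150:310,260:420],(378,400),interpolation=2)[:, :]
c=cv2.resize(cv2.imread('pics/scene10.png')[160:240,130:290],(400,200),interpolation=2); d=cv2.resize(cv2.imread('pics/top10.png')[155:240,165:335],(400,200),interpolation=2)
cv2.imwrite('pics/fin.png',np.vstack([np.hstack([a,b]),np.hstack([c,d])]))
E
```

```text
cap [ 0.5371 -0.3137  0.1165] [np.float64(0.001416266910902395), np.float64(0.0014162669109022302)]
reference seated tube cap [ 0.6604 -0.2708  0.1184] [np.float64(0.001774554909486615), np.float64(0.0017745549094866577)]
```

View pics/fin.png

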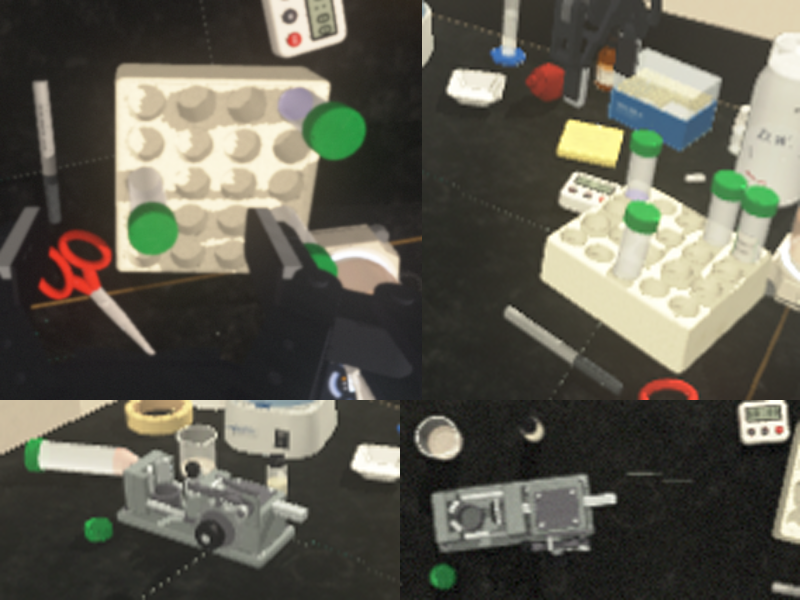

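The tube stands upright in the third near-row well, at the same height as the seated tubes. The jaw is open, the pawl is down, and the bystanders look unmoved. Handing in.

```bash
python3 -c "
from station import env
s=env.sense();print(s['time_s'],s['wrist_force'].round(1));print(env.sign_off())"
```

```text
28.775 [-0.4 -0.5 -0.5]
the job is handed in; nothing more can be done
None
```

I opened the vice, moved the tube to well_2 of the foam rack and handed the job in at 28.8 s. No verdict was reported.

**Pawl and jaw:** I pinched the ball knob and took up about 3 mm of free play. I then lifted the pawl in steps of about 1 mm, watching the force at the knob. It stayed at 5 to 8 N with no jump, so I never met the stop pin. I held the pawl until the jaw edge had moved about 22 mm and stopped in the pictures. Then I lowered it slowly until the force dropped to 0 N and let go.

**Tube:** I gripped it by its cap, lifted it out and lowered it until it pressed on the well floor with 8.6 N.

**Last checks:**
- **Tube:** it stands upright. Its cap measures 116 mm high, against 118 mm for a tube already seated in the rack, which is within the calibration error.
- **Vice:** the final picture shows the jaw backed off and the pawl down. I could only judge the pawl angle by eye.
- **Surroundings:** the bystanders look unmoved, and the wrist force was near zero.

**What disagreed:**
- **Rack fit:** my first fit of the rack was wrong. I had assumed the 33.5 mm pitch along its x as well, but it is about 36 to 39 mm. The rack's near edge still came out about 4 mm off after the refit.
- **Tube lean:** the tube leaned about 0.07 rad in the grip, and I shifted the arm to compensate while lowering it.
- **Finger opening:** it read about 2 mm under the true size on both grips.

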